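Strip a stuck beaker off the cup beneath it

TASK

A steel beaker is jammed upside down over an upside-down cup with a wide brim. Slide the pair along the bench fully into the U-slot of the hold-down bracket so that the brim goes under its plate, then pull the beaker straight up, leaving the cup standing in the bracket, never lifted out. Set the beaker down, without dropping it and still upside down, in the empty bay of the drying tray.

Things in the scene. Friction and masses are not known exactly. Their poses are not given: they have to be found in the camera images.
- beaker: Outer vessel: plain steel beaker, upside down, 56 mm diameter, 90 tall. Origin: centre of its open rim (lower end), z up. Starts over the cup, rim 25 mm and closed top 115 mm above the bench; a rubber ring on the cup holds it with 7 to 14 N, more than the cup weighs; clear after 90 mm of lift. Grip its sides above the rim. Its twin stands alone, no brim below: leave that.
- cup: Inner vessel: upside-down metal cup, body 45 mm diameter, 111 tall, flat brim 104 diameter, 4 thick, lying on the bench; about 0.18 kg. Below the beaker's rim only the brim and 21 mm of body show. Origin: centre of its underside, on the bench; z up. Slides along when the beaker is moved sideways.
- bracket: Fixed grey plate 152 (x) by 138 mm (y), 10 to 14.5 mm above the bench, on dark spacers at both sides and the +y end. U-slot 74 mm wide (130 beneath, between spacers), open at -y. Origin: on the bench in mid-slot, where the cup's centre belongs; y points into the slot: mouth at -60, slot end +37, cup centre stops at +13. 13 mm play each side. Bench before the mouth is clear.
- tray_bay (a point): Centre of the floor, 5 mm above the bench, of the empty bay of a fixed steel tray (262 x 150 mm, walls 30 high, 5 thick). Two bays divide its length (x), each about 123 x 140 mm inside; the empty one is farther from the robot, the other holds a small bowl. x, y along the walls, z up.
Things that resemble listed ones, but are neither listed nor needed, are in the scene too. Of the things like the bracket, leave any that is blue; of the rest the smaller one is meant.

How it is judged (in metres and radians):
On the way, in this order (a step that is already met when the one before it is completed fails the run):
1. the pair is home in the bracket, the brim under its plate and the beaker still on the cup (x of cup in the frame of bracket between -0.018 and 0.018 m and y of cup in the frame of bracket between -0.028 and 0.02 m and height (world z) of cup below 0.012 m and height (world z) of beaker below 0.045 m and horizontal distance between beaker and cup below 0.012 m), for 0.1 s.
2. the beaker is off the cup and above it, and the cup is still in the bracket (x of cup in the frame of bracket between -0.018 and 0.018 m and y of cup in the frame of bracket between -0.028 and 0.02 m and height (world z) of cup below 0.012 m and height (world z) of beaker above 0.115 m), for 0.1 s.
At the end, for the whole second after the job is handed in: Beaker upside down at rest on the empty bay's floor (within 40 mm of its centre in x, 50 in y; rim within 6 mm of the floor; tilt under 0.12 rad). Cup at rest flat on the bench in the bracket, within 18 mm of its origin across the slot and -28 to +20 mm along it (x of cup in the frame of bracket between -0.018 and 0.018 m and y of cup in the frame of bracket between -0.028 and 0.02 m and height (world z) of cup below 0.006 m and angle between cup's own z axis and vertical below 0.1 rad and linear speed of each of cup, beaker below 0.03 m/s and x of beaker in the frame of tray_bay between -0.04 and 0.04 m and y of beaker in the frame of tray_bay between -0.05 and 0.05 m and z of beaker in the frame of tray_bay between -0.006 and 0.006 m and angle between beaker's own z axis and vertical below 0.12 rad); the robot touches nothing.
It fails at once if the cup is lifted (more than 25 mm off the bench) (height (world z) of cup above 0.025 m).
It fails at once if the cup is knocked over (angle between cup's own z axis and vertical above 0.5 rad).
It fails at once if the beaker is dropped (falls faster than 0.7 m/s out of the fingers, about 25 mm) (contact force between the fingers and beaker below 0.05 N and linear speed of beaker above 0.7 m/s).
It also fails if it takes over 48 s, if anything falls off the work surface, if the arm or the gripper's body presses on something with over 40 N, if the wrist force passes 120 N, or if a joint passes its speed limit or range.

ROBOT

A 6-joint arm with a two-finger parallel gripper is mounted at the origin on the work surface. World frame = base frame: x ahead of the robot, y to its left, z up, the work surface at z = 0. Lengths are in mm, angles in rad, forces in N, time in s.
With the tool pointing down it reaches from about 350 to 725 mm from the base axis. Payload 4.3 kg.
Tool frame: the origin (TCP) lies between the finger pads; the fingertips stand 19 mm ahead of it and the grasp point (between the pads) is the TCP; x points along the fingers, y is the direction in which the jaws open and shut, and the axes are right-handed (so a half turn about x gives the same grasp; the last joint's range is limited). The gripper opens to 85 mm and grips with 20 to 120 N. Pads are 22 mm wide; open, the fingers measure 114 mm over their backs; the gripper's body (76 mm by 85 mm) begins 54 mm behind the grasp point. The pads swing forward as they close: fully open they stand 13 mm farther back than shut.
Start: joints at [-1.438, 0.377, 0.081, 1.274, 0, 1.46], TCP at [138.251, -558.168, 250.329] pointing down, gripper open.
Joint ranges: [-2.72, 2.72], [-0.84, 1.66], [-1.02, 1.22], [-1.77, 2.12], [-1.37, 1.28], [-3.14, 3.14]. Speed limits (rad/s): [2.57, 2.57, 3.14, 3.14, 3.14, 3.14].

INTERFACE

Orientations are given as a rotation vector (axis times angle).
In Python, from plant import env gives the robot as it stands.
- The arm moves only by the tool send_rows, never from a script. Its argument "series" is text: rows parted by semicolons, each of 7 numbers parted by spaces: the turn, a rotation vector about the tool's x, y, z in degrees, then the shift along the tool's x, y, z in mm, then the opening, from 0 (shut) to 1 (fully open). A call has 1 to 10 rows; each row is the pose to reach, as a shift and turn from the pose measured when the call began, along the tool's axes at that moment; what a row does not reach only later rows make up. A row lasts 1/12 s, in which the tool goes at most 41.7 mm and 7.16 degrees, less where a joint would pass 70% of its speed; a pose out of reach is approached as far as the arm can. A call with a gripper value outside its range is refused whole. The fingers move at their own pace and stop on an object; "force" is the grip in N (left out, the last holds). Time passes only in rows, so rows that repeat a pose let the fingers close. It gives the time, the measured TCP pose, the force and the opening at its end, in the units of the state.
- env.get_state(): the state, without advancing time (a new reading comes with each control period).
- env.read_camera(name): name is "scene" or "top"; returns a dict with "frame" (384x512x3 uint8, red, green, blue), "fx", "fy", "cx", "cy" (pixels), "origin" and "orientation" of the camera in the world. Camera axes: x right, y up, looking along -z (the intrinsics and any distortion apply to the point x, -y, -z); pixel columns grow to the right and rows downward; lengths in mm; the calibration is good to about 2 mm. A picture is of the moment at which its call begins. There is no depth.
- env.finish_job(): hands the job in, once; it reports no verdict.
The state is a dict: "time": time; "q": joint angles; "dq": joint speeds; "effort": joint torques, N m; "tool_pos": TCP position; "tcp_rot": TCP orientation; "wrist_force": force on the tool from outside, world axes, zero at the start; "ft_torque": the same for the moment, N m; "finger_gap": finger opening in mm.
Only numpy, scipy, OpenCV 4.12 (cv2) and the standard library are available. Lean on these libraries where they do the work, as an engineer would, in place of code of your own. Each camera call takes 0.05 s, during which the arm holds its last target.

## Working session

There is one attempt and no reset: what is moved stays moved. The work goes in short steps, Python scripts to look and compute and a tool call to move; the robot and the scene stay as the last step left them, time stands still between calls to the robot, and variables do not carry over. Pictures are saved under pics/ and viewed, and the job is handed in when it is done.

Besides the shell and the picture viewer there is one more tool, called by a JSON object that holds its "name" and its "arguments", one argument or row to a line. send_rows: Moves the arm, as the interface text tells. Its arguments: {"type":"object","properties":{"series":{"type":"string"},"force":{"type":"number"}},"required":["series"]}

```bash
ls; mkdir -p pics
python3 - <<'E'
from plant import env
import cv2
s=env.get_state()
print(s)
for n in ("scene","top"):
    c=env.read_camera(n)
    cv2.imwrite(f"pics/{n}0.png",cv2.cvtColor(c["frame"],cv2.COLOR_RGB2BGR))
    print({k:v for k,v in c.items() if k!="frame"})
E
```

```text
pics
{'time': 0.0, 'q': array([-1.43835188e+00,  3.78075344e-01,  7.96279225e-02,  1.27440247e+00,
       -7.72271922e-06,  1.46048177e+00]), 'dq': array([ 0.00011846,  0.00050261,  0.00086367,  0.00015412, -0.00035019,
       -0.0006555 ]), 'effort': array([ 1.51690360e-04, -4.63606918e+01,  2.69873732e+01,  2.08212290e-02,
        1.66687664e-04,  6.17605806e-06]), 'tool_pos': array([ 138.13281538, -557.52431251,  249.35461348]), 'tcp_rot': array([ 2.09330543,  0.25750861, -2.09336964]), 'wrist_force': array([ 0.7218315 , -0.03909917, -0.6048971 ]), 'ft_torque': array([-0.0321841 ,  0.01516783, -0.00793991]), 'finger_gap': 85.35405832604485}
{'fx': 404.76842567815106, 'fy': 404.76842567815106, 'cx': 259.56782990260274, 'cy': 187.71535587295918, 'origin': array([920.88619001, 665.61546088, 778.40318206]), 'orientation': array([0.3513488 , 1.03282013, 2.25774415])}
{'fx': 434.26760425608705, 'fy': 434.26760425608705, 'cx': 257.6036144912684, 'cy': 196.17551847843137, 'origin': array([ 329.09989985,   22.81575973, 1006.75329238]), 'orientation': array([ 0.06872202, -0.08482916, -1.59627483])}
```

View pics/scene0.png

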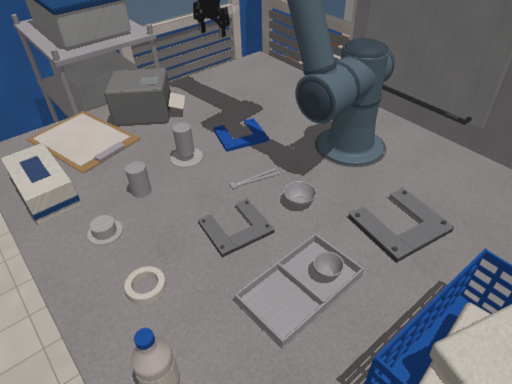

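View pics/top0.png

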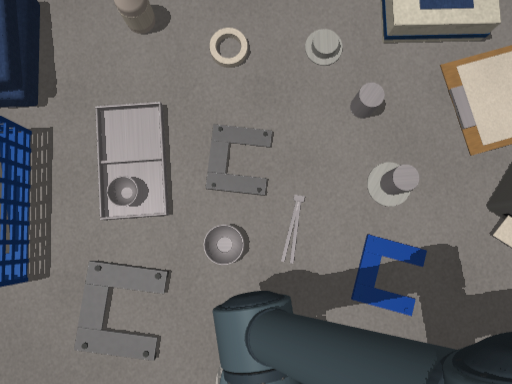

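```bash
cat > h.py <<'E'
import numpy as np, cv2
from scipy.spatial.transform import Rotation as R
def ray(c,u,v):
    d=np.array([(u-c["cx"])/c["fx"],-(v-c["cy"])/c["fy"],-1.0])
    return np.array(c["origin"]),R.from_rotvec(c["orientation"]).apply(d)
def onz(c,u,v,z):
    o,d=ray(c,u,v); return o+d*(z-o[2])/d[2]
def proj(c,p):
    q=R.from_rotvec(c["orientation"]).inv().apply(np.array(p,float)-c["origin"])
    return np.array([c["cx"]-c["fx"]*q[0]/q[2], c["cy"]+c["fy"]*q[1]/q[2]])
E
python3 - <<'E'
from plant import env
from h import *
c=env.read_camera("top"); np.save("top0.npy",c,allow_pickle=True)
s=env.read_camera("scene"); np.save("scene0.npy",s,allow_pickle=True)
f=cv2.cvtColor(c["frame"],cv2.COLOR_RGB2BGR)
def crop(f,x,y,w,h,k,n): cv2.imwrite(n,cv2.resize(f[y:y+h,x:x+w],None,fx=k,fy=k,interpolation=cv2.INTER_CUBIC))
crop(f,195,115,85,85,7,"pics/br.png")
crop(f,345,130,100,80,7,"pics/pair.png")
crop(f,90,95,85,130,4.6,"pics/tray.png")
g=cv2.cvtColor(s["frame"],cv2.COLOR_RGB2BGR)
crop(g,120,110,160,150,4,"pics/sc.png")
E
```

```text
(no output)
```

View pics/br.png

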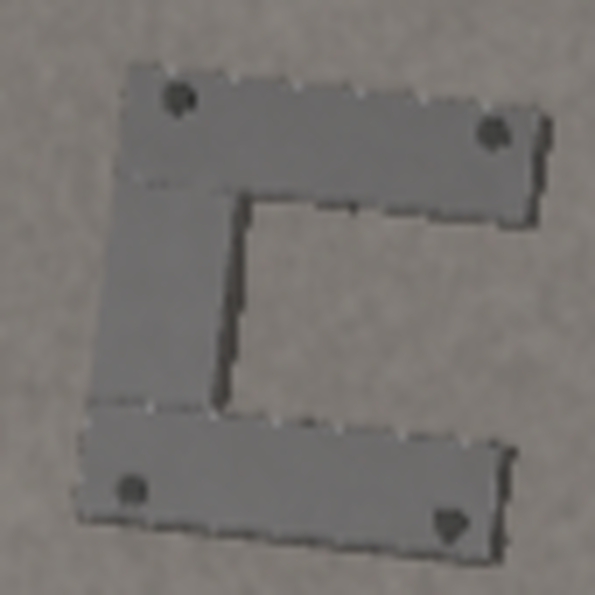

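View pics/pair.png

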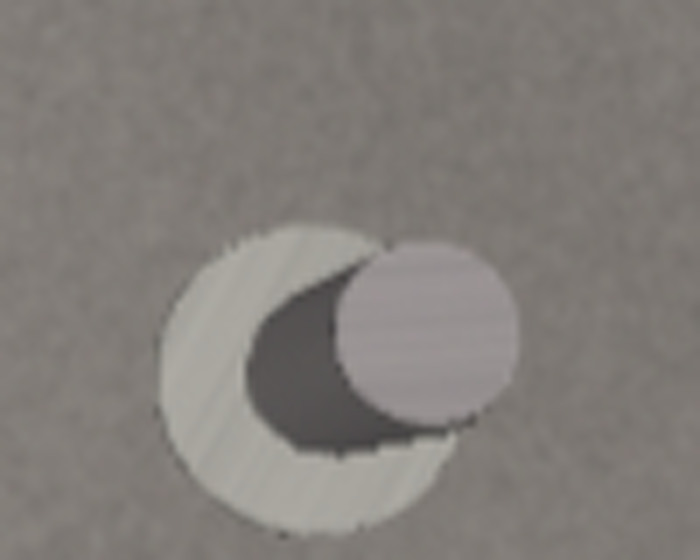

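View pics/tray.png

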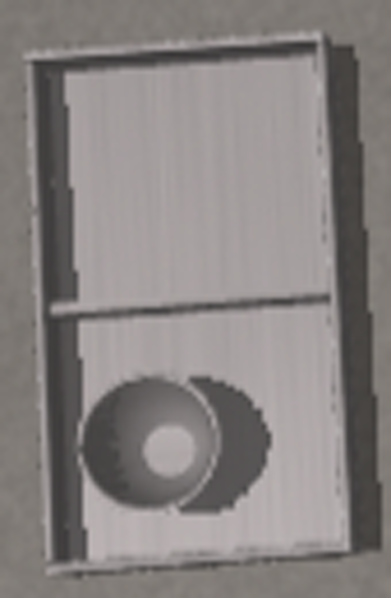

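View pics/sc.png

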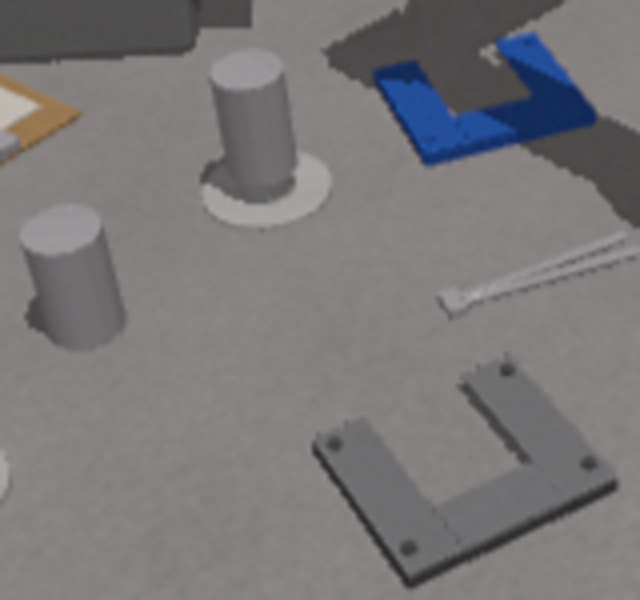

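Run:
```python
from h import *
c=np.load("top0.npy",allow_pickle=True).item();s=np.load("scene0.npy",allow_pickle=True).item()
def P(u,v,x,y,k,z): return onz(c,x+(u+.5)/k-.5,y+(v+.5)/k-.5,z)
B=lambda u,v:P(u,v,195,115,7,14.5)
pts=dict(oTL=B(130,64),oTR=B(535,107),oBL=B(78,512),oBR=B(492,554),iTL=B(240,193),iTR=B(527,217),iBL=B(215,408),iBR=B(502,443))
for k,v in pts.items(): print(k,v.round(1))
# pair
fr=c["frame"].astype(int)
g=cv2.cvtColor(c["frame"],cv2.COLOR_RGB2BGR)
# bench std: brim lighter/greenish; print colours
print(fr[180,373],fr[178,405],fr[140,400])
crop=c["frame"][155:210,360:430]
# top disc & brim points from zoom
def circ(pp):
    A=np.c_[pp[:,:2],np.ones(len(pp))];b=-(pp[:,:2]**2).sum(1)
    a=np.linalg.lstsq(A,b,rcond=None)[0];cx,cy=-a[:2]/2
    return cx,cy,np.sqrt(cx*cx+cy*cy-a[2])
Q=lambda L,z:np.array([P(u,v,345,130,7,z) for u,v in L])
print("brim",circ(Q([(160,370),(185,290),(235,245),(310,224),(380,245),(175,440),(225,505),(320,534),(400,505),(450,440)],4)))
print("top",circ(Q([(335,330),(350,285),(385,252),(428,241),(480,260),(519,325),(505,380),(470,410),(430,423),(385,407),(350,370)],115)))
T=lambda u,v,z:P(u,v,90,95,4.6,z)
for p,z in (((28,55),30),((323,36),30),((348,548),30),((48,572),30),((50,308),30),((328,297),30)): print("tray",T(*p,z).round(1))
S=lambda u,v,z:onz(s,120+(u+.5)/4-.5,110+(v+.5)/4-.5,z)
print("scene top", circ(np.array([S(u,v,115) for u,v in [(211,70),(225,58),(250,52),(275,57),(287,68),(280,80),(250,90),(222,86)]])))
print("scene brim", circ(np.array([S(u,v,4) for u,v in [(202,186),(215,210),(245,223),(270,224),(310,210),(331,180),(320,160)]])))
```

```text
oTL [598.4 110.4  14.5]
oTR [580.4 -24.1  14.5]
oBL [448.6 130.   14.5]
oBR [431.1  -5.5  14.5]
iTL [553.7  74.7  14.5]
iTR [543.2 -20.3  14.5]
iBL [481.9  84.4  14.5]
iBR [467.8  -9.8  14.5]
[167 166 160] [154 147 148] [122 117 112]
brim (np.float64(448.2750986041091), np.float64(-296.1267818960157), np.float64(51.13881877489394))
top (np.float64(448.3512534635848), np.float64(-296.4202065578159), np.float64(26.868240992513428))
tray [641.1 377.9  30. ]
tray [647.3 230.8  30. ]
tray [390.2 220.   30. ]
tray [382.5 365.9  30. ]
tray [512.8 366.   30. ]
tray [514.7 229.1  30. ]
scene top (np.float64(446.91994733177984), np.float64(-291.95866533337846), np.float64(27.472521239978093))
scene brim (np.float64(444.55450600696815), np.float64(-297.576861937277), np.float64(51.08527481302215))
```

```bash
cat >> h.py <<'E'
def mv(s,target,ydir=None):
    Rt=R.from_rotvec(s["tcp_rot"]);
    d=Rt.inv().apply(np.array(target)-s["tool_pos"])
    M=Rt.as_matrix()
    print("t",round(s["time"],2),"pos",s["tool_pos"].round(1),"axes x,y,z",M.T.round(3).tolist(),"gap",round(s["finger_gap"],1),"F",s["wrist_force"].round(1))
    print("shift tool",d.round(1))
    if ydir is not None:
        x=np.array([0,0,-1.]);y=np.array([*ydir,0]);y/=np.linalg.norm(y)
        for sg in(1,-1):
            T=np.c_[x,sg*y,np.cross(x,sg*y)]
            print("turn deg",np.degrees((Rt.inv()*R.from_matrix(T)).as_rotvec()).round(2))
E
python3 - <<'E'
from h import *
from plant import env
c=np.load("top0.npy",allow_pickle=True).item();s=np.load("scene0.npy",allow_pickle=True).item()
print("twin top(top cam)",onz(c,371,95,90).round(0),"tongs",onz(c,300,197,3).round(0),onz(c,285,262,3).round(0),"blue",onz(c,370,236,14).round(0),onz(c,427,250,14).round(0), "bowl",onz(c,224,225,40).round(0))
print("twin scene",onz(s,136,167,90).round(0))
st=env.get_state(); print(st["q"].round(3))
mv(st,[447.5,-296,80],[1,0.0]);
E
```

```text
twin top(top cam) [ 633. -240.   90.] tongs [423. -87.   3.] [274. -47.   3.] blue [ 328. -243.   14.] [ 293. -371.   14.] bowl [361.  88.  40.]
twin scene [ 631. -238.   90.]
[-1.438  0.378  0.08   1.274 -0.     1.461]
t 0.2 pos [ 138.2 -557.8  249.7] axes x,y,z [[-0.0, 0.001, -1.0], [0.24, -0.971, -0.001], [-0.971, -0.24, -0.0]] gap 85.2 F [ 0.1  0.2 -0.2]
shift tool [ 170.  -179.5 -363.1]
turn deg [-7.609e+01 -5.000e-02  6.000e-02]
turn deg [1.0391e+02 6.0000e-02 6.0000e-02]
```

{"name": "send_rows", "arguments": {
  "series": "-2 0 0 0 -4 -10 1; -5 0 0 0 -14 -30 1; -9 0 0 0 -28 -58 1; -13 0 0 0 -44 -90 1; -17 0 0 0 -60 -122 1; -21 0 0 0 -76 -154 1; -25 0 0 0 -92 -186 1; -29 0 0 0 -106 -214 1; -32 0 0 0 -115 -234 1; -34 0 0 0 -120 -244 1",
  "force": 70
}}

```text
time: 1.03
tool_pos: [348.2, -380.0, 249.9]
tcp_rot: [1.723, 0.774, -1.721]
wrist_force: [0.6, 1.1, -0.5]
finger_gap: 85.5
```

Run:
```python
from h import *
from plant import env
st=env.get_state(); print(st["q"].round(3))
mv(st,[447.5,-296,80],[.991,-.131]);
```

```text
[-0.953  0.257 -0.089  1.227  0.002  1.345]
t 1.03 pos [ 348.2 -380.   249.9] axes x,y,z [[0.0, 0.002, -1.0], [0.747, -0.665, -0.001], [-0.665, -0.747, -0.002]] gap 85.5 F [ 0.6  1.1 -0.5]
shift tool [ 170.1   18.5 -128.4]
turn deg [-3.415e+01 -1.200e-01  3.000e-02]
turn deg [1.4585e+02 4.0000e-02 1.6000e-01]
```

{"name": "send_rows", "arguments": {
  "series": "-3 0 0 4 1 -8 1; -7 0 0 14 3 -22 1; -12 0 0 26 6 -40 1; -17 0 0 40 9 -60 1; -22 0 0 54 12 -80 1; -26 0 0 66 14 -98 1; -30 0 0 78 16 -112 1; -33 0 0 86 18 -122 1; -34 0 0 90 18.5 -128 1; -34 0 0 92 18.5 -128.4 1"
}}

```text
time: 1.87
tool_pos: [447.5, -295.3, 157.3]
tcp_rot: [1.308, 1.146, -1.306]
wrist_force: [-0.0, 0.3, 0.3]
finger_gap: 85.7
```

Run:
```python
from h import *
from plant import env
st=env.get_state(); print(st["q"].round(3))
mv(st,[447.5,-296,80],[.991,-.131]); 
for n in ("scene","top"):
    c=env.read_camera(n);f=cv2.cvtColor(c["frame"],cv2.COLOR_RGB2BGR)
    u,v=proj(c,[447.5,-296,100]).astype(int)
    f=f[max(v-60,0):v+60,max(u-70,0):u+70]
    cv2.imwrite(f"pics/{n}1.png",cv2.resize(f,None,fx=4.5,fy=4.5,interpolation=cv2.INTER_CUBIC))
```

```text
[-0.703  0.347 -0.209  1.017  0.002  1.001]
t 1.87 pos [ 447.5 -295.3  157.3] axes x,y,z [[-0.001, 0.003, -1.0], [0.991, -0.132, -0.001], [-0.132, -0.991, -0.003]] gap 85.7 F [-0.   0.3  0.3]
shift tool [77.3  0.1  0.9]
turn deg [-0.08 -0.17  0.06]
turn deg [1.7992e+02 9.0000e-02 2.7000e-01]
```

View pics/scene1.png

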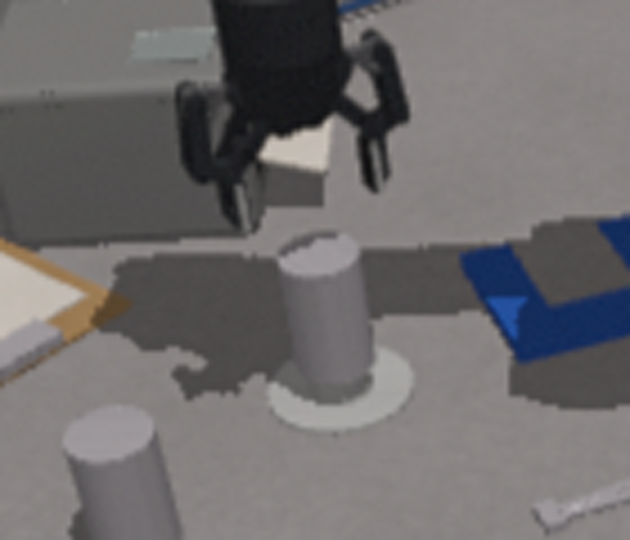

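View pics/top1.png

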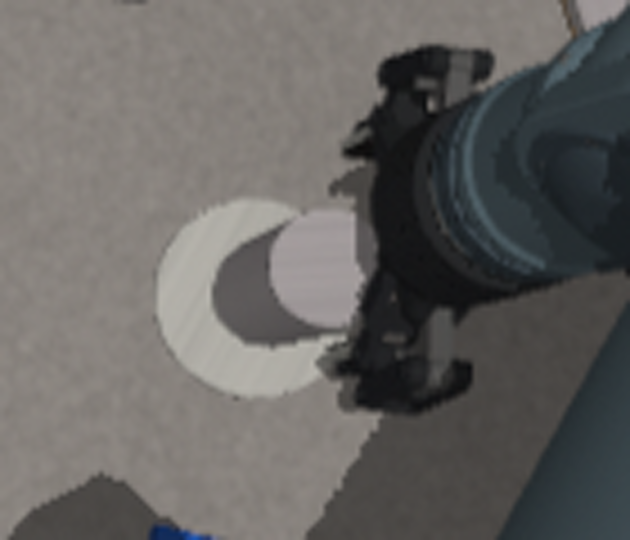

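{"name": "send_rows", "arguments": {
  "series": "0 0 0 8 0 0 1; 0 0 0 18 0 0.5 1; 0 0 0 30 0 0.5 1; 0 0 0 42 0 0.5 1; 0 0 0 54 0 0.9 1; 0 0 0 64 0 0.9 1; 0 0 0 71 0 0.9 1; 0 0 0 75 0 0.9 1; 0 0 0 77 0 0.9 1; 0 0 0 77 0 0.9 1"
}}

```text
time: 2.8
tool_pos: [446.8, -297.0, 80.8]
tcp_rot: [1.309, 1.144, -1.307]
wrist_force: [-0.3, -0.3, 0.2]
finger_gap: 85.5
```

Run:
```python
from h import *
from plant import env
st=env.get_state()
mv(st,[447.5,-296,80],[.991,-.131]); 
for n in ("scene","top"):
    c=env.read_camera(n);f=cv2.cvtColor(c["frame"],cv2.COLOR_RGB2BGR)
    u,v=proj(c,[447.5,-296,100]).astype(int)
    f=f[max(v-60,0):v+60,max(u-70,0):u+70]
    cv2.imwrite(f"pics/{n}2.png",cv2.resize(f,None,fx=4.5,fy=4.5,interpolation=cv2.INTER_CUBIC))
```

```text
t 2.8 pos [ 446.8 -297.    80.8] axes x,y,z [[-0.0, 0.002, -1.0], [0.991, -0.135, -0.001], [-0.135, -0.991, -0.002]] gap 85.5 F [-0.3 -0.3  0.2]
shift tool [ 0.8  0.5 -1.1]
turn deg [-0.2  -0.13  0.05]
turn deg [1.798e+02 7.000e-02 2.000e-01]
```

View pics/scene2.png

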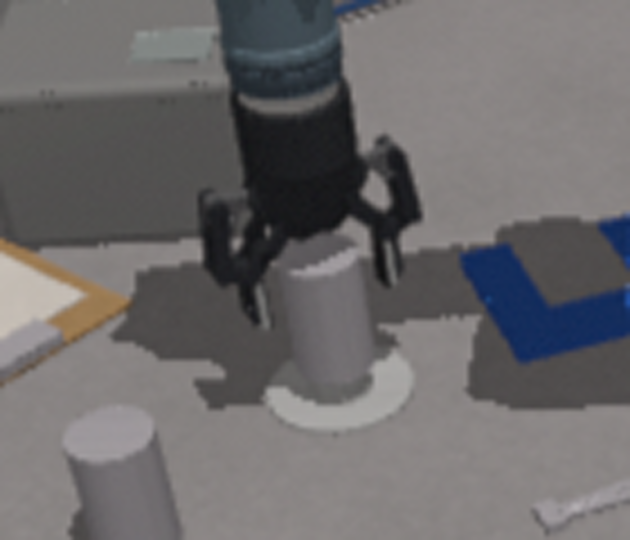

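Picture: the fingers straddle the beaker (top at about 325,250 in the crop), with clearance on both sides. Now I close the gripper.

{"name": "send_rows", "arguments": {
  "series": "0 0 0 0 0 0 0.8; 0 0 0 0 0 0 0.7; 0 0 0 0 0 0 0.6; 0 0 0 0 0 0 0.4; 0 0 0 0 0 0 0.2; 0 0 0 0 0 0 0; 0 0 0 0 0 0 0; 0 0 0 0 0 0 0; 0 0 0 0 0 0 0; 0 0 0 0 0 0 0",
  "force": 70
}}

```text
time: 3.73
tool_pos: [447.7, -297.8, 82.5]
tcp_rot: [1.309, 1.141, -1.307]
wrist_force: [-1.0, 0.3, 5.9]
finger_gap: 54.6
```

Run:
```python
from h import *
from plant import env
st=env.get_state(); print(st["q"].round(3))
mv(st,[496-.0,-87,80.8],[.991,-.131]); mv(st,[513.3,43.8,80.8])
```

```text
[-0.706  0.414 -0.321  0.835  0.001  1.   ]
t 3.73 pos [ 447.7 -297.8   82.5] axes x,y,z [[0.001, 0.0, -1.0], [0.991, -0.134, 0.001], [-0.134, -0.991, -0.0]] gap 54.6 F [-1.   0.3  5.9]
shift tool [   1.8   19.5 -215.4]
turn deg [-0.2  -0.02 -0.08]
turn deg [ 1.798e+02 -1.300e-01  3.000e-02]
t 3.73 pos [ 447.7 -297.8   82.5] axes x,y,z [[0.001, 0.0, -1.0], [0.991, -0.134, 0.001], [-0.134, -0.991, -0.0]] gap 54.6 F [-1.   0.3  5.9]
shift tool [   1.9   19.  -347.3]
```

{"name": "send_rows", "arguments": {
  "series": "0 0 0 0.5 1 -2 0; 0 0 0 0.5 2 -8 0; 0 0 0 0.5 4 -18 0; 0 0 0 0.5 6 -30 0; 0 0 0 0.5 9 -44 0; 0 0 0 0.5 12 -58 0; 0 0 0 0.5 14 -72 0; 0 0 0 0.5 16 -84 0; 0 0 0 0.5 17.5 -94 0; 0 0 0 0.5 18 -100 0"
}}

```text
time: 4.57
tool_pos: [480.1, -200.0, 82.6]
tcp_rot: [1.308, 1.14, -1.305]
wrist_force: [1.8, 0.5, 2.1]
finger_gap: 54.6
```

```bash
cat > look.py <<'E'
import sys
from h import *
from plant import env
tag=sys.argv[1]; p=[float(a) for a in sys.argv[2:5]]
for n in ("scene","top"):
    c=env.read_camera(n);np.save(f"{n}_{tag}.npy",c,allow_pickle=True)
    f=cv2.cvtColor(c["frame"],cv2.COLOR_RGB2BGR)
    u,v=proj(c,p).astype(int); y0,x0=max(v-60,0),max(u-70,0); print(n,"crop origin",x0,y0)
    f=f[y0:v+60,x0:u+70]
    cv2.imwrite(f"pics/{n}_{tag}.png",cv2.resize(f,None,fx=5,fy=5,interpolation=cv2.INTER_CUBIC))
E
python3 - <<'E'
from h import *
from plant import env
st=env.get_state()
mv(st,[513.3,43.8,82],[.991,-.131])
E
python3 look.py a 470 -200 50
```

```text
t 4.57 pos [ 480.1 -200.    82.6] axes x,y,z [[0.003, -0.001, -1.0], [0.991, -0.133, 0.003], [-0.133, -0.991, 0.0]] gap 54.6 F [1.8 0.5 2.1]
shift tool [   0.5    0.4 -246. ]
turn deg [-0.12  0.02 -0.17]
turn deg [ 1.7988e+02 -2.7000e-01 -3.0000e-02]
scene crop origin 124 101
top crop origin 281 112
```

View pics/scene_a.png

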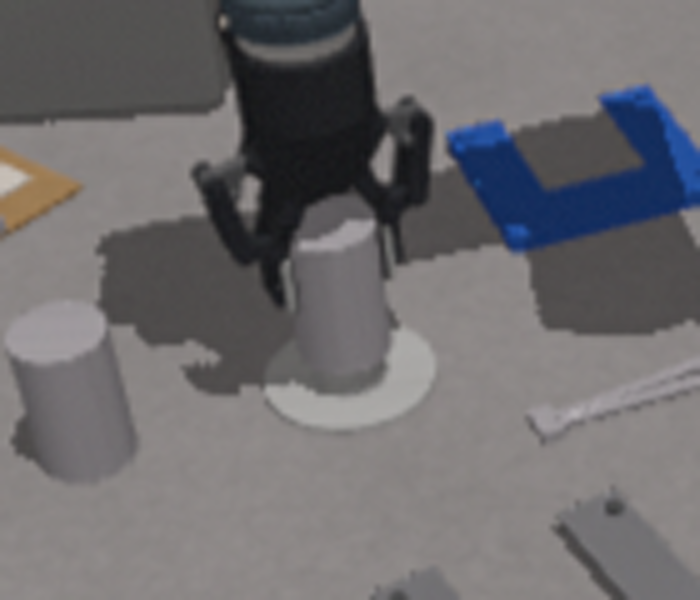

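View pics/top_a.png

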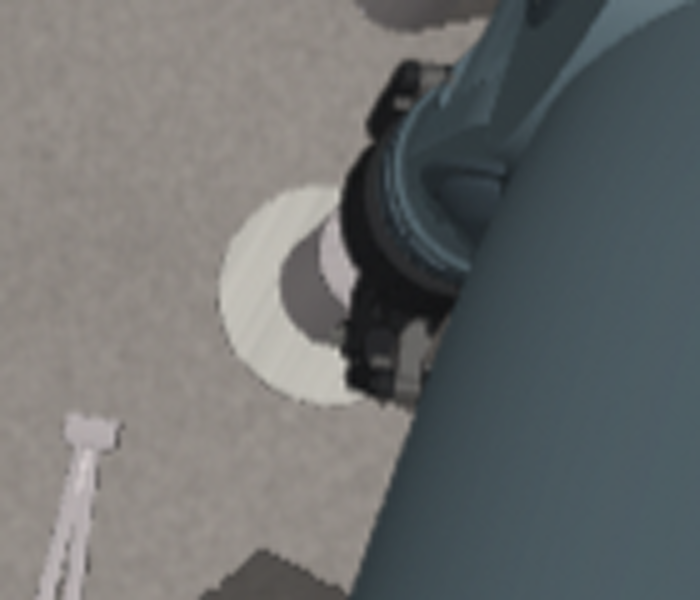

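Both pictures show the pair sliding together, with the brim centre near (350,378) in the scene crop. I'll measure the brim relative to the TCP.

```bash
cat > fit.py <<'E'
from h import *
def circR(pp,r):
    from scipy.optimize import least_squares
    s=least_squares(lambda q:np.hypot(*(pp[:,:2]-q).T)-r,pp[:,:2].mean(0)); return s.x.round(1),np.abs(s.fun).max().round(1)
def pts(tag,n,x0,y0,L,z,k=5):
    c=np.load(f"{n}_{tag}.npy",allow_pickle=True).item()
    return np.array([onz(c,x0+(u+.5)/k-.5,y0+(v+.5)/k-.5,z) for u,v in L])
E
python3 - <<'E'
from fit import *
print(circR(pts("a","top",281,112,[(219,285),(228,240),(255,205),(290,187),(232,340),(260,378),(295,400),(340,403)],4),52))
print(circR(pts("a","scene",124,101,[(265,390),(285,412),(320,427),(352,430),(400,415),(437,370),(420,338),(400,325)],4),52))
E
```

```text
(array([ 483.1, -197.6]), np.float64(1.5))
(array([ 479.7, -198.5]), np.float64(1.8))
```

{"name": "send_rows", "arguments": {
  "series": "0 0 0 0.5 0 -2 0; 0 0 0 0.5 0 -8 0; 0 0 0 0.5 0 -18 0; 0 0 0 0.5 0 -32 0; 0 0 0 0.5 0 -46 0; 0 0 0 0.5 0 -60 0; 0 0 0 0.5 0 -74 0; 0 0 0 0.5 0 -84 0; 0 0 0 0.5 0 -92 0; 0 0 0 0.5 0 -96 0"
}}

```text
time: 5.5
tool_pos: [493.8, -103.3, 82.7]
tcp_rot: [1.309, 1.141, -1.301]
wrist_force: [-0.3, -7.2, 2.4]
finger_gap: 54.5
```

```bash
python3 - <<'E'
from h import *
from plant import env
st=env.get_state()
mv(st,[512.5,44.8,82],[.991,-.131])
E
python3 look.py b 495 -70 20
```

```text
t 5.5 pos [ 493.8 -103.3   82.7] axes x,y,z [[0.005, 0.001, -1.0], [0.991, -0.131, 0.005], [-0.131, -0.991, -0.002]] gap 54.5 F [-0.3 -7.2  2.4]
shift tool [   1.    -0.9 -149.3]
turn deg [-0.02 -0.1  -0.29]
turn deg [ 1.7998e+02 -4.5000e-01  1.6000e-01]
scene crop origin 143 135
top crop origin 222 105
```

View pics/scene_b.png

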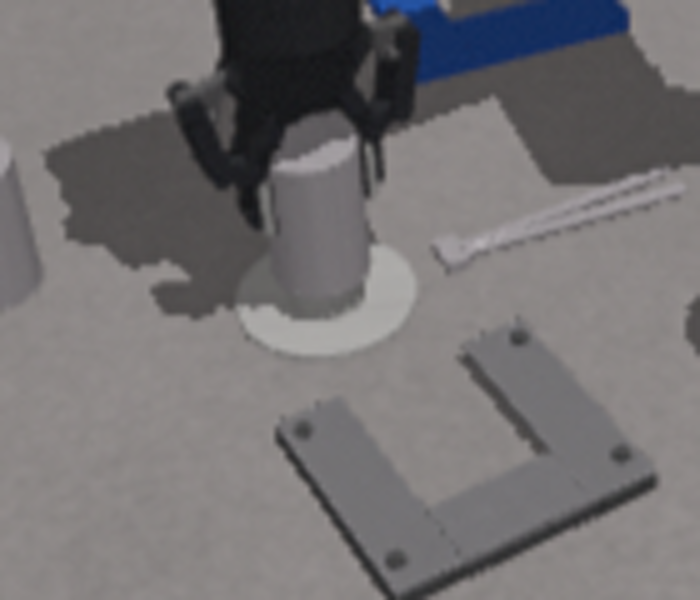

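View pics/top_b.png

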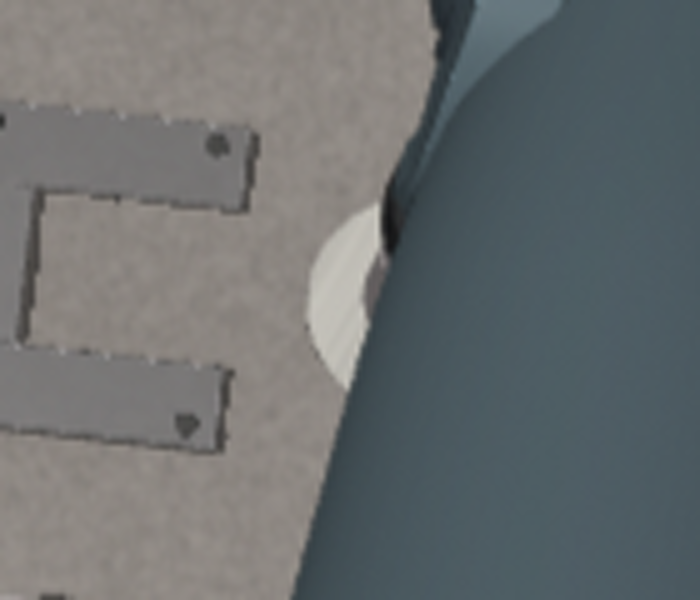

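The brim is flat and lined up with the slot mouth (brim's left edge at (308,305) in the top crop). Continuing.

{"name": "send_rows", "arguments": {
  "series": "0 0 0 0.5 -0.5 -2 0; 0 0 0 0.5 -0.5 -8 0; 0 0 0 0.5 -0.5 -16 0; 0 0 0 0.5 -0.5 -26 0; 0 0 0 0.5 -0.5 -36 0; 0 0 0 0.5 -0.5 -46 0; 0 0 0 0.5 -0.5 -56 0; 0 0 0 0.5 -0.5 -66 0; 0 0 0 0.5 -0.5 -74 0; 0 0 0 0.5 -0.5 -80 0"
}}

```text
time: 6.43
tool_pos: [504.3, -23.3, 82.8]
tcp_rot: [1.31, 1.141, -1.299]
wrist_force: [4.0, 1.4, 0.1]
finger_gap: 54.4
```

Run:
```python
from h import *
from plant import env
st=env.get_state()
mv(st,[512.5,44.8,82],[.991,-.131])
```

```text
t 6.43 pos [504.3 -23.3  82.8] axes x,y,z [[0.006, 0.002, -1.0], [0.991, -0.131, 0.006], [-0.131, -0.991, -0.003]] gap 54.4 F [4.  1.4 0.1]
shift tool [  1.   -0.8 -68.6]
turn deg [ 0.   -0.15 -0.35]
turn deg [-179.99    0.55   -0.24]
```

{"name": "send_rows", "arguments": {
  "series": "0 0 0 0.5 -0.5 -3 0; 0 0 0 0.5 -0.5 -9 0; 0 0 0 0.5 -0.5 -17 0; 0 0 0 0.5 -0.5 -26 0; 0 0 0 0.5 -0.5 -36 0; 0 0 0 0.5 -0.5 -46 0; 0 0 0 0.5 -0.5 -54 0; 0 0 0 0.5 -0.5 -61 0; 0 0 0 0.5 -0.5 -66 0; 0 0 0 0.5 -0.5 -68.5 0"
}}

```text
time: 7.27
tool_pos: [513.2, 45.1, 82.8]
tcp_rot: [1.31, 1.14, -1.299]
wrist_force: [2.8, -3.0, 9.1]
finger_gap: 54.2
```

```bash
python3 - <<'E'
from h import *
from plant import env
st=env.get_state()
mv(st,[512.5,44.8,82],[.991,-.131])
E
python3 look.py c 513 44 20
```

```text
t 7.27 pos [513.2  45.1  82.8] axes x,y,z [[0.007, 0.001, -1.0], [0.991, -0.131, 0.007], [-0.13, -0.991, -0.002]] gap 54.2 F [ 2.8 -3.   9.1]
shift tool [ 0.8 -0.7  0.4]
turn deg [ 0.03 -0.13 -0.4 ]
turn deg [-179.97    0.62   -0.2 ]
scene crop origin 162 160
top crop origin 172 98
```

View pics/scene_c.png

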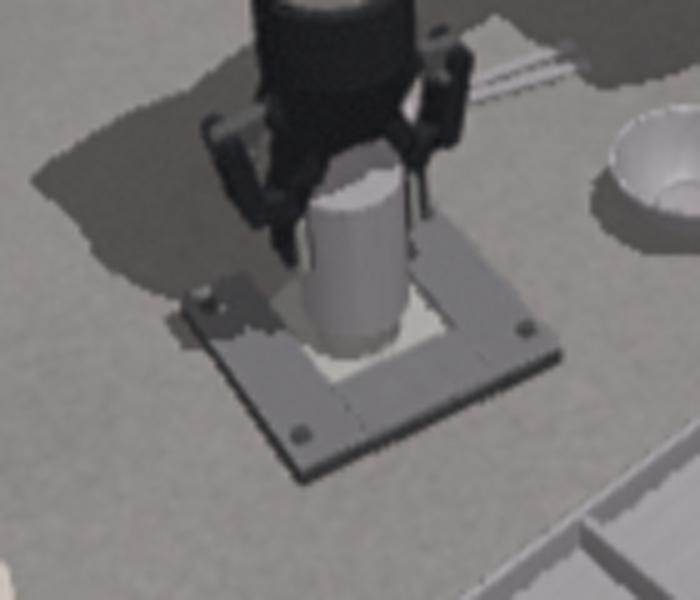

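View pics/top_c.png

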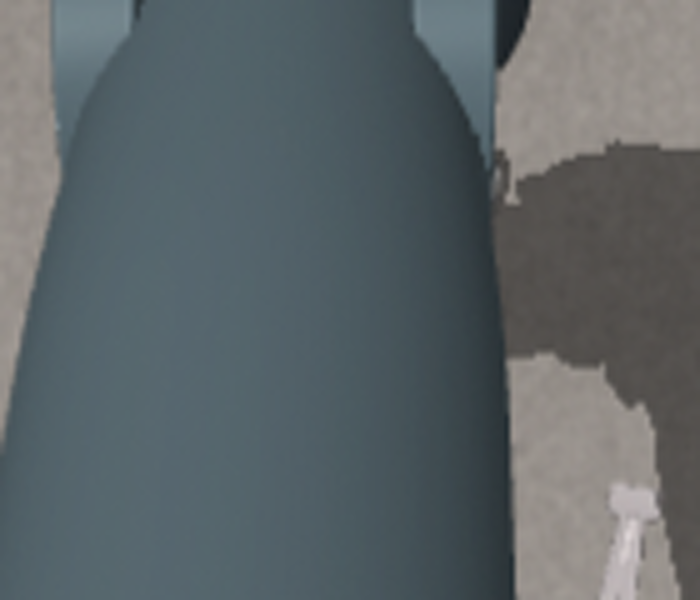

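The brim sits under the plate, with the pale brim reaching the slot end around (340,375) in the scene crop. Now I pull straight up.

{"name": "send_rows", "arguments": {
  "series": "0 0 0 0 0 0 0; 0 0 0 0 0 0 0; 0 0 0 -3 0 0 0; 0 0 0 -7 0 0 0; 0 0 0 -12 0 0 0; 0 0 0 -18 0.1 0 0; 0 0 0 -24 0.2 0 0; 0 0 0 -30 0.2 0 0; 0 0 0 -36 0.3 0 0; 0 0 0 -40 0.3 0 0",
  "force": 90
}}

```text
time: 8.2
tool_pos: [510.9, 45.8, 122.2]
tcp_rot: [1.308, 1.146, -1.301]
wrist_force: [-2.4, 3.4, -20.3]
finger_gap: 54.5
```

```bash
python3 - <<'E'
from h import *
from plant import env
st=env.get_state()
mv(st,[513.2,45.1,210],[.991,-.131])
E
python3 look.py d 513 44 50
```

```text
t 8.2 pos [510.9  45.8 122.2] axes x,y,z [[0.002, 0.004, -1.0], [0.992, -0.13, 0.002], [-0.13, -0.992, -0.004]] gap 54.5 F [ -2.4   3.4 -20.3]
shift tool [-87.8   2.6   0. ]
turn deg [ 0.06 -0.22 -0.11]
turn deg [-1.7994e+02  1.7000e-01 -3.4000e-01]
scene crop origin 162 152
top crop origin 172 96
```

View pics/scene_d.png

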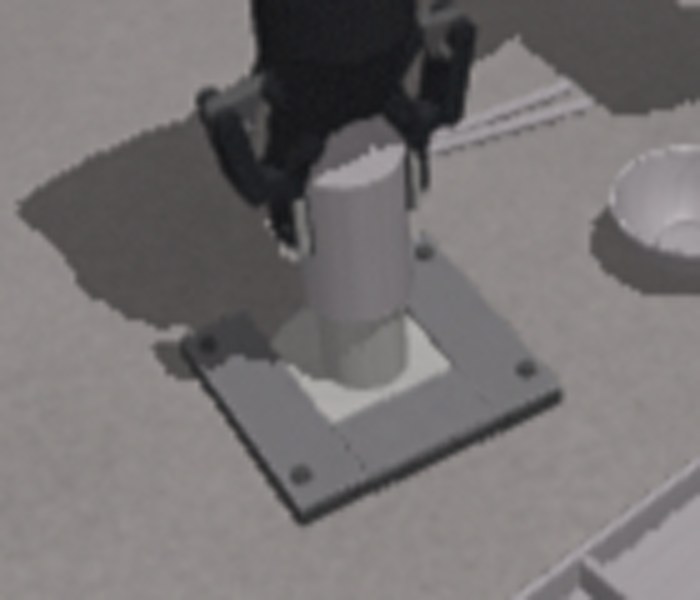

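The beaker is coming off: cup body is visible below its rim, and the cup is held. Continuing up.

{"name": "send_rows", "arguments": {
  "series": "0 0 0 -4 0.5 0 0; 0 0 0 -9 1 0 0; 0 0 0 -15 1 0 0; 0 0 0 -21 1 0 0; 0 0 0 -27 1 0 0; 0 0 0 -33 1 0 0; 0 0 0 -39 1 0 0; 0 0 0 -45 1 0 0; 0 0 0 -50 1 0 0; 0 0 0 -54 1 0 0"
}}

```text
time: 9.13
tool_pos: [513.4, 44.8, 178.6]
tcp_rot: [1.31, 1.141, -1.299]
wrist_force: [-0.4, -0.4, -0.5]
finger_gap: 53.9
```

```bash
python3 - <<'E'
from h import *
from plant import env
st=env.get_state()
mv(st,[513.2,45.1,220],[.991,-.131])
E
python3 look.py e 513 44 80
```

```text
t 9.13 pos [513.4  44.8 178.6] axes x,y,z [[0.007, 0.002, -1.0], [0.991, -0.13, 0.007], [-0.13, -0.991, -0.003]] gap 53.9 F [-0.4 -0.4 -0.5]
shift tool [-41.4   0.1  -0.4]
turn deg [ 0.04 -0.15 -0.38]
turn deg [-179.96    0.6    -0.24]
scene crop origin 161 143
top crop origin 171 93
```

View pics/scene_e.png

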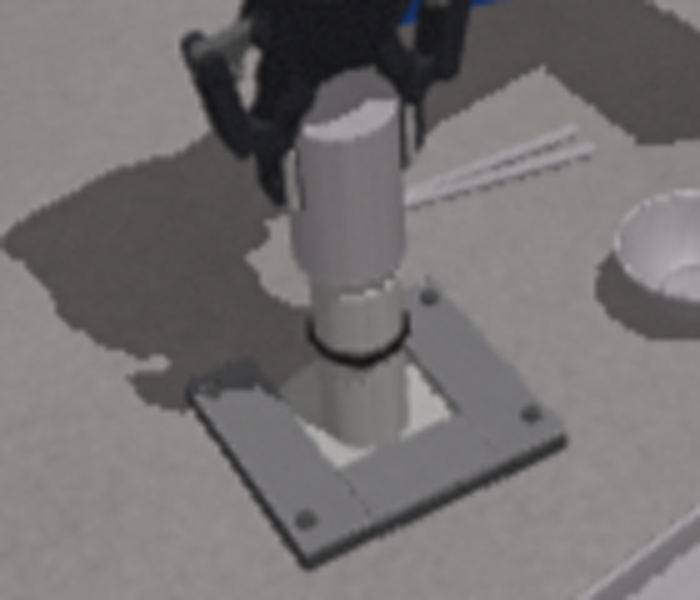

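{"name": "send_rows", "arguments": {
  "series": "0 0 0 -4 0.1 0 0; 0 0 0 -10 0.1 0 0; 0 0 0 -17 0.1 0 0; 0 0 0 -24 0.1 0 0; 0 0 0 -31 0.1 0 0; 0 0 0 -37 0.1 0 0; 0 0 0 -42 0.1 0 0; 0 0 0 -44 0.1 0 0; 0 0 0 -45 0.1 0 0; 0 0 0 -45 0.1 0 0"
}}

```text
time: 10.07
tool_pos: [513.2, 44.8, 223.5]
tcp_rot: [1.31, 1.141, -1.298]
wrist_force: [0.6, 0.0, -1.1]
finger_gap: 54.2
```

```bash
python3 - <<'E'
from h import *
from plant import env
st=env.get_state(); print(st["q"].round(2))
mv(st,[579.4,301.5,220],[.991,-.131])
E
python3 look.py f 513 44 110
```

```text
[-0.04  0.26 -0.15  1.15  0.    1.66]
t 10.07 pos [513.2  44.8 223.5] axes x,y,z [[0.007, 0.002, -1.0], [0.991, -0.13, 0.007], [-0.13, -0.991, -0.003]] gap 54.2 F [ 0.6  0.  -1.1]
shift tool [   4.4   32.1 -263.1]
turn deg [ 0.04 -0.17 -0.39]
turn deg [-179.95    0.61   -0.26]
scene crop origin 160 134
top crop origin 171 90
```

View pics/scene_f.png

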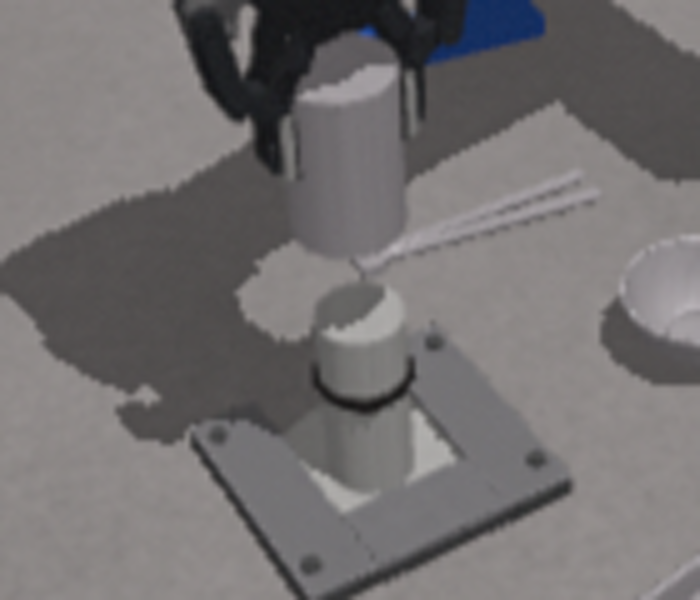

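Run:
```python
from h import *
c=np.load("scene_f.npy",allow_pickle=True).item()
print("pix",160+350.5/5-.5,134+258.5/5-.5)
for z in (155,160,165,170): print(z,proj(c,[528.5,68.4,z]).round(1))
```

```text
pix 229.6 185.2
155 [230.3 188.8]
160 [230.1 187.2]
165 [230.  185.6]
170 [229.8 184. ]
```

{"name": "send_rows", "arguments": {
  "series": "0 0 0 0 0.5 -4 0; 0 0 0 0 1.5 -14 0; 0 0 0 0 3.5 -28 0; 0 0 0 0 5.5 -46 0; 0 0 0 0 8 -64 0; 0 0 0 0 10 -82 0; 0 0 0 0 12 -98 0; 0 0 0 0 14 -112 0; 0 0 0 0 15 -122 0; 0 0 0 0 15.5 -126 0"
}}

```text
time: 11.0
tool_pos: [544.9, 169.5, 223.2]
tcp_rot: [1.308, 1.143, -1.298]
wrist_force: [0.1, -0.1, -0.9]
finger_gap: 53.9
```

Run:
```python
from h import *
from plant import env
st=env.get_state(); print(st["q"].round(2))
mv(st,[579.4,301.5,220],[.991,-.131])
```

```text
[0.19 0.37 0.   1.19 0.   1.89]
t 11.0 pos [544.9 169.5 223.2] axes x,y,z [[0.006, 0.002, -1.0], [0.992, -0.129, 0.006], [-0.129, -0.992, -0.003]] gap 53.9 F [ 0.1 -0.1 -0.9]
shift tool [   3.7   17.2 -135.4]
turn deg [ 0.14 -0.18 -0.33]
turn deg [-179.86    0.52   -0.28]
```

{"name": "send_rows", "arguments": {
  "series": "0 0 0 0 0.5 -4 0; 0 0 0 0 1.5 -14 0; 0 0 0 0 3.5 -28 0; 0 0 0 0 6 -46 0; 0 0 0 0 8 -64 0; 0 0 0 0 10.5 -82 0; 0 0 0 0 13 -102 0; 0 0 0 0 15 -118 0; 0 0 0 0 16.5 -130 0; 0 0 0 0 17 -135 0"
}}

```text
time: 11.83
tool_pos: [579.4, 303.4, 223.4]
tcp_rot: [1.308, 1.144, -1.296]
wrist_force: [-0.8, 0.0, -2.3]
finger_gap: 54.1
```

```bash
python3 - <<'E'
from h import *
from plant import env
st=env.get_state(); print(st["q"].round(2))
mv(st,[579.4,301.5,82],[.991,-.131])
E
python3 look.py g 579 301 80
```

```text
[0.39 0.55 0.28 1.29 0.   2.08]
t 11.83 pos [579.4 303.4 223.4] axes x,y,z [[0.006, 0.003, -1.0], [0.992, -0.127, 0.006], [-0.127, -0.992, -0.004]] gap 54.1 F [-0.8  0.  -2.3]
shift tool [141.3  -0.6   2.4]
turn deg [ 0.22 -0.22 -0.33]
turn deg [-179.77    0.52   -0.35]
scene crop origin 209 223
top crop origin 52 66
```

View pics/scene_g.png

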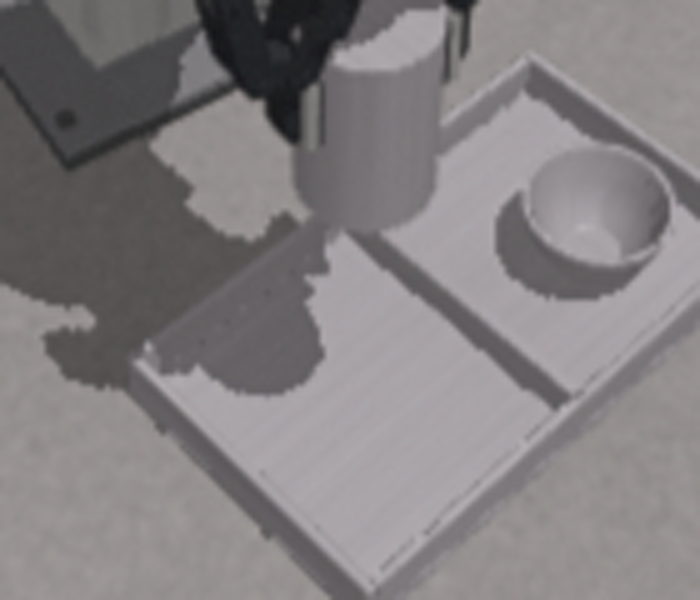

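View pics/top_g.png

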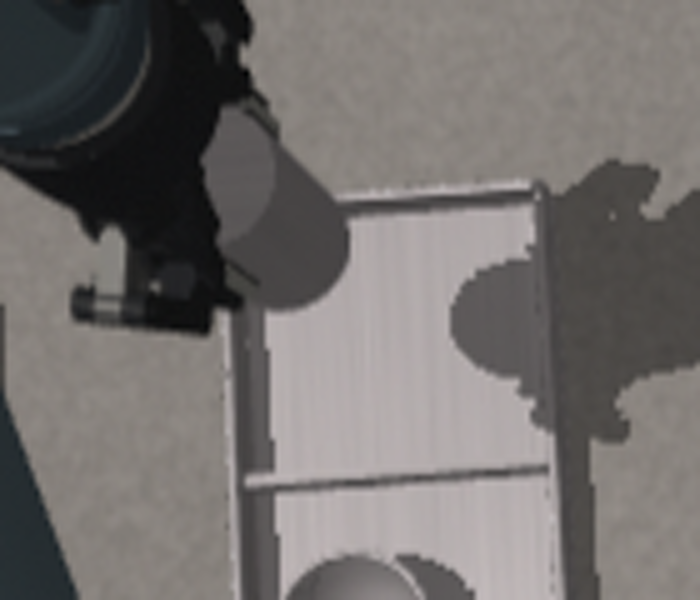

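{"name": "send_rows", "arguments": {
  "series": "0 0 0 5 0 1 0; 0 0 0 15 0 2 0; 0 0 0 30 0 2 0; 0 0 0 48 0 2 0; 0 0 0 66 0 2 0; 0 0 0 84 0 2 0; 0 0 0 102 -0.5 2 0; 0 0 0 118 -0.5 2 0; 0 0 0 130 -0.5 2 0; 0 0 0 138 -0.5 2 0"
}}

```text
time: 12.77
tool_pos: [577.6, 299.0, 82.8]
tcp_rot: [1.306, 1.144, -1.301]
wrist_force: [-0.1, -0.1, -0.8]
finger_gap: 53.7
```

```bash
python3 - <<'E'
from h import *
from plant import env
st=env.get_state(); print(st["q"].round(2))
mv(st,[579.4,301.5,62.8],[.991,-.131])
E
python3 look.py i 579 301 50
```

```text
[ 0.38  0.62  0.02  0.98 -0.    2.08]
t 12.77 pos [577.6 299.   82.8] axes x,y,z [[0.003, 0.001, -1.0], [0.992, -0.129, 0.002], [-0.129, -0.992, -0.001]] gap 53.7 F [-0.1 -0.1 -0.8]
shift tool [20.   1.4 -2.7]
turn deg [ 0.13 -0.06 -0.14]
turn deg [-1.7987e+02  2.2000e-01 -1.0000e-01]
scene crop origin 209 231
top crop origin 56 70
```

View pics/scene_i.png

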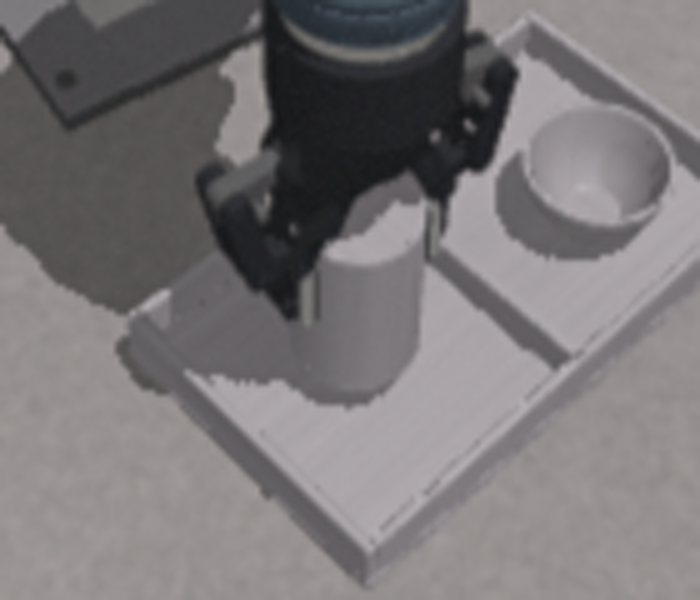

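View pics/top_i.png

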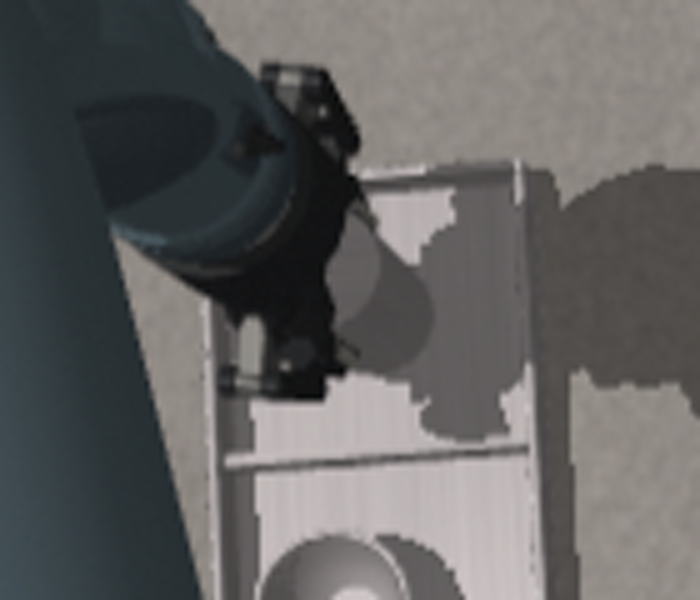

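The beaker hangs about 20 mm above the centre of the empty bay (rim near (360,390) in the scene crop). Lowering slowly.

{"name": "send_rows", "arguments": {
  "series": "0 0 0 3 0 0 0; 0 0 0 6 0 0 0; 0 0 0 9 0.3 -1 0; 0 0 0 12 0.6 -1 0; 0 0 0 14 1 -1 0; 0 0 0 16 1 -1 0; 0 0 0 17 1 -1 0; 0 0 0 18 1 -1 0; 0 0 0 19 1 -1 0; 0 0 0 19.5 1 -1 0"
}}

```text
time: 13.7
tool_pos: [578.7, 300.1, 63.5]
tcp_rot: [1.305, 1.145, -1.302]
wrist_force: [-1.1, 0.2, -1.5]
finger_gap: 54.3
```

{"name": "send_rows", "arguments": {
  "series": "0 0 0 0.5 0 0 0; 0 0 0 1 0 0 0; 0 0 0 1.5 0 0 0; 0 0 0 1.5 0 0 0"
}}

```text
time: 14.03
tool_pos: [578.8, 300.1, 62.7]
tcp_rot: [1.305, 1.145, -1.301]
wrist_force: [-1.8, -0.1, 3.7]
finger_gap: 54.1
```

{"name": "send_rows", "arguments": {
  "series": "0 0 0 0 0 0 0.64; 0 0 0 0 0 0 0.68; 0 0 0 0 0 0 0.72; 0 0 0 0 0 0 0.76; 0 0 0 0 0 0 0.8; 0 0 0 0 0 0 0.85; 0 0 0 0 0 0 0.9; 0 0 0 0 0 0 0.9",
  "force": 20
}}

```text
time: 14.7
tool_pos: [578.8, 300.1, 62.7]
tcp_rot: [1.305, 1.144, -1.301]
wrist_force: [0.5, -0.7, 0.2]
finger_gap: 76.6
```

```bash
python3 - <<'E'
from h import *
from plant import env
st=env.get_state(); mv(st,[578.8,300.1,200])
E
python3 look.py j 579 301 50
```

```text
t 14.7 pos [578.8 300.1  62.7] axes x,y,z [[0.003, 0.001, -1.0], [0.992, -0.128, 0.002], [-0.128, -0.992, -0.001]] gap 76.6 F [ 0.5 -0.7  0.2]
shift tool [-1.373e+02  3.000e-01 -1.000e-01]
scene crop origin 209 231
top crop origin 56 70
```

View pics/scene_j.png

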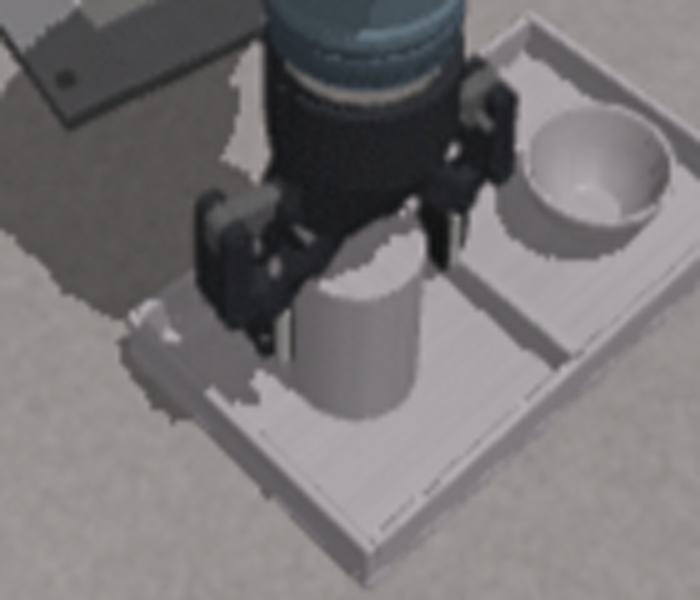

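The beaker stands on the floor and the fingers are clear on both sides. Retreating straight up.

{"name": "send_rows", "arguments": {
  "series": "0 0 0 -3 0 0 0.95; 0 0 0 -10 0 0 1; 0 0 0 -20 0 0 1; 0 0 0 -34 0 0 1; 0 0 0 -50 0 0 1; 0 0 0 -68 0 0 1; 0 0 0 -86 0 0 1; 0 0 0 -104 0 0 1; 0 0 0 -118 0 0 1; 0 0 0 -126 0 0 1"
}}

```text
time: 15.63
tool_pos: [579.7, 300.5, 192.3]
tcp_rot: [1.309, 1.143, -1.297]
wrist_force: [0.8, 0.2, 0.7]
finger_gap: 85.4
```

{"name": "send_rows", "arguments": {
  "series": "0 0 0 -5 0 0 1; 0 0 0 -20 0 10 1; 0 0 0 -35 -15 15 1; 0 0 0 -45 -40 20 1; 0 0 0 -50 -70 20 1; 0 0 0 -50 -100 20 1; 0 0 0 -50 -130 20 1; 0 0 0 -50 -160 20 1; 0 0 0 -50 -180 20 1; 0 0 0 -50 -185 20 1"
}}

```text
time: 16.47
tool_pos: [389.8, 304.2, 241.1]
tcp_rot: [1.306, 1.145, -1.297]
wrist_force: [-1.6, -0.5, -1.0]
finger_gap: 85.3
```

Run:
```python
from h import *
from plant import env
st=env.get_state(); mv(st,[578.8,300.1,200])
for n in ("scene","top"):
    c=env.read_camera(n);np.save(f"{n}_k.npy",c,allow_pickle=True)
    f=cv2.cvtColor(c["frame"],cv2.COLOR_RGB2BGR)
    x0,y0,w,h=(180,150,200,190) if n=="scene" else (80,80,200,150)
    cv2.imwrite(f"pics/{n}_k.png",cv2.resize(f[y0:y0+h,x0:x0+w],None,fx=3,fy=3,interpolation=cv2.INTER_CUBIC))
```

```text
t 16.47 pos [389.8 304.2 241.1] axes x,y,z [[0.005, 0.002, -1.0], [0.992, -0.126, 0.004], [-0.126, -0.992, -0.003]] gap 85.3 F [-1.6 -0.5 -1. ]
shift tool [ 42.  187.9 -19.7]
```

View pics/scene_k.png

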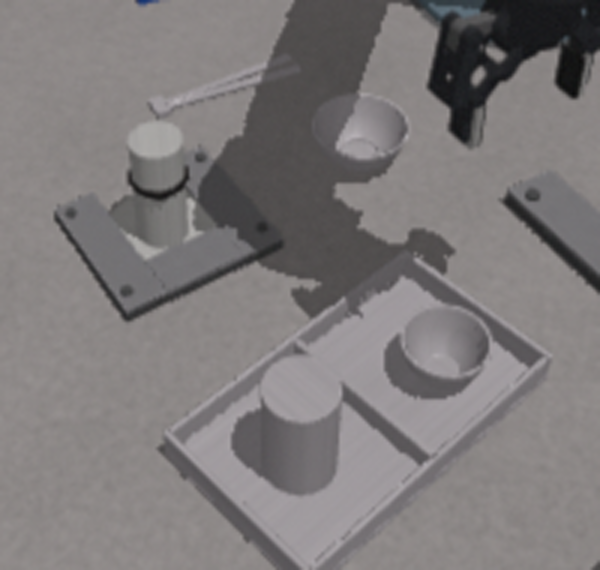

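View pics/top_k.png

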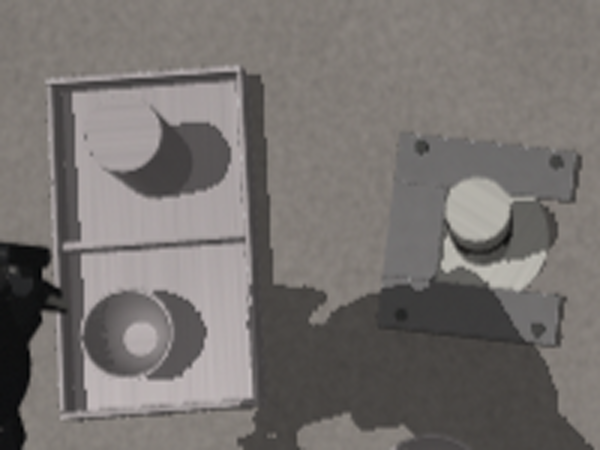

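Both pictures show the beaker upright in the empty bay and the cup under the plate. I'll check the numbers before handing in.

Run:
```python
from fit import *
O=np.array([513.3,43.8]);y=np.array([.131,.991]);x=np.array([.991,-.131])
p,e=circR(pts("k","top",80,80,[(446,210),(455,188),(480,178),(505,190),(512,212),(446,222)],111,3),22.5)
print("cup top",p,e,"in bracket",(p-O)@x,(p-O)@y)
q,e=circR(pts("k","top",80,80,[(85,135),(160,125),(162,145),(148,165),(125,172),(100,160)],95,3),28)
print("beaker top",q,e,q-[578.5,301.3])
p,e=circR(pts("k","scene",180,150,[(128,148),(140,128),(157,123),(175,128),(186,145),(183,158),(160,166),(137,162)],111,3),22.5)
print("cup top sc",p,e,"in bracket",(p-O)@x,(p-O)@y)
q,e=circR(pts("k","scene",180,150,[(261,385),(275,365),(300,355),(330,366),(342,388),(330,410),(300,422),(272,410)],95,3),28)
print("beaker sc",q,e,q-[578.5,301.3])
```

```text
cup top [515.4  48.5] 1.6 in bracket 1.465400000000022 4.932800000000006
beaker top [580.8 299.7] 2.2 [ 2.3 -1.6]
cup top sc [517.2  56.2] 4.3 in bracket 2.240500000000089 12.799300000000017
beaker sc [579.2 301.3] 2.1 [0.7 0. ]
```

```bash
python3 -c "
from plant import env
print(env.finish_job())"
```

```text
the job is handed in; nothing more can be done
None
```

The job is handed in, at about 16.5 s of the 48 s allowed; no verdict came back. I gripped the beaker and slid the pair into the smaller grey bracket with the brim under its plate. I then pulled the beaker straight up, leaving the cup in the bracket. I lowered the beaker until it touched the floor of the empty tray bay, released it and backed the gripper away.

What the last checks showed:
- **Beaker:** both cameras put it within about 3 mm of the bay centre. It stands upside down on the floor, judged by eye and by the contact force as it touched down.
- **Cup:** it stands flat with its brim under the plate, about 2 mm off centre across the slot.
- **Disagreement:** along the slot the top camera puts the cup at +5 mm. The scene camera says +13 mm, from a poorer fit with about 4 mm of error. Both are inside the -28 to +20 mm limit.
- **Forces:** the highest wrist force I read was about 21 N, during the pull, against the 120 N limit. I only read it at the end of each move.

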